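Click the long logger's circuit board home

ROBOT

A 7-joint arm with a two-finger parallel gripper is mounted at the origin on a cart in front of the work surface, level with it; the furniture and walls round the work are solid. World frame = base frame: x ahead of the robot, y to its left, z up, the work surface at z = 0. Lengths are in m, angles in rad, forces in N, time in s.
With the tool pointing down it reaches from about 0.425 to 0.875 m from the base axis. Payload 4.7 kg.
Tool frame: the origin (TCP) lies on the centre line of the jaws, within the pads' length; the fingertips stand ahead of it and the grasp point (between the pads) lies 2 mm behind it (nose_length is the z of the fingertips in the tool frame, in m); z points along the fingers, y is the line along which they close (so a half turn about z gives the same grasp; the last joint's range is limited). The gripper opens to 87 mm and grips with 3 to 60 N. Pads are 19 mm wide; open, the fingers measure 117 mm over their backs; the gripper's body (75 mm by 190 mm) begins 51 mm behind the grasp point.
Start: joints at [-1.128, 0.321, -0.07, 1.45, 0.023, 1.371, -0.057], TCP at [0.27, 0.591, 0.24] pointing down, gripper open.
Joint ranges: [-2.86, 2.86], [-0.3, 2.09], [-1.38, 1.24], [0.06, 2.45], [-1.56, 4.7], [0.09, 2.05], [-2.69, 2.69]. Speed limits (rad/s): [2.57, 2.57, 3.14, 3.14, 3.14, 3.14, 3.14].

INTERFACE

Orientations are given as a rotation vector (axis times angle).
In Python, from bench import * gives the robot as it stands.
- The arm moves only by the tool send_rows, never from a script. Its arguments are lists of equal length, an entry for each row: "xyz": the shift along the tool's x, y, z in mm, a list of three; "dr": the turn, a rotation vector about the tool's x, y, z in rad, a list of three. A call has exactly 10 rows; each row is the pose to reach, as a shift and turn from the pose commanded when the call began, along the tool's axes at that moment; what a row does not reach only later rows make up. A row lasts 1/12 s, in which the tool goes at most 41.7 mm and 7.16 degrees, less where a joint would pass 70% of its speed; a pose out of reach is approached as far as the arm can. A call with a gripper value outside its range is refused whole. "jaw" is the finger opening in mm, from 0 to 87, set as the call begins (left out, the last holds). The fingers move at their own pace and stop on an object; "grip_force" is the grip in N (left out, the last holds). Time passes only in rows, so rows that repeat a pose let the fingers close, or fill a call up. It gives the time, the measured TCP pose, the force, the opening and the grip force at its end, in the units of the state.
- get_state(): the state, without advancing time (a new reading comes with each control period).
- get_image(name): name is "scene" or "top"; returns the picture (480x640x3 uint8, red, green, blue); there is no depth.
- calibration(name): a dict with "vfov" (degrees; the focal length in pixels is half the picture's height over the tangent of half this angle, whatever the lens; pixels are square), "cx", "cy" (the principal point, pixels), "rvec" (rotation vector, rad) and "tvec" (3), from world to camera coordinates, as OpenCV has them. Camera axes: x right, y down, z forward; pixel columns grow to the right and rows downward; lengths in m; the calibration is good to about 2 mm. A picture is of the moment at which its call begins. calibration takes no time and is no camera call.
- close_job(): hands the job in; it is judged then, once.
The state is a dict: "time": time; "joint_positions": joint angles; "qd": joint speeds; "joint_torque": joint torques, N m; "position": TCP position; "tool_rot": TCP orientation; "ft_force": force on the tool from outside, world axes, zero at the start; "torque": the same for the moment, N m; "grip_width": opening from 0.0 (shut) to 1.0 (fully open); "grip_force": force on a finger pad.
Only numpy, scipy, OpenCV 4.12 (cv2) and the standard library are available. Lean on these libraries where they do the work, as an engineer would, in place of code of your own. Each camera call takes 0.05 s, during which the arm holds its last target. There are 200 camera calls.

TASK

Two opened climate loggers lie on the table, each with its circuit board still standing up on four barbed posts. Press the long, narrow board straight down at both its ends until each end clicks past the barbs and the board sits flat and fully home on its posts. Leave the square board standing up as it is: its sensor still has to go under it.

Things in the scene. Friction and masses are not known exactly. Their poses are not given: they have to be found in the camera images.
- long_logger: Long logger: open white shell 168x84x20 mm, fixed to the table; origin under its middle, x along it to the end with a grey cable gland, z up. Its loose dark green board, 146x62x3 mm, stands above the shell on 4 barbed posts (x -62/+62, y -23/+23 mm, tips 40 mm high) that pass through its holes. Board's top face: 38 mm above the table raised, 30 mm home. Parts in its middle rise 9 mm more.
- plain_end (a point): Press point on the long board's top face, on its centre line, 57 mm from its middle towards the end without gland; moves with the board, axes as long_logger. Board is bare 16 mm all round it between the posts. This end clicks by itself: push straight down; the spring barbs give way at about 10 N and after some 5 mm the end drops home, 8 mm down, and is held. Shut fingertips will do.
- gland_end (a point): The same press point at the long board's other end, above the cable gland (114 mm from plain_end along x); same axes, heights (38 mm above the table raised, 30 mm home), bare area and push. The two ends click independently.
- square_middle (a point): Middle of the top face of the other, nearly square board (104x98x3 mm, same green) in another open white shell (126x120x20 mm, fixed). It too stands raised on barbed posts, face 38 mm above the table, and must stay so. z points up.

How it is judged:
At the end, for the whole second after the job is handed in: The long board lies home on its own four posts: plain_end and gland_end between 27 and 32.5 mm above the table (30 mm is fully home), plain_end within 6 mm of its place over the shell in x and y; the square board still stands raised, its middle more than 35.5 mm above the table (38 mm at the start) (height (world z) of plain_end between 0.027 and 0.0325 m and height (world z) of gland_end between 0.027 and 0.0325 m and x of plain_end in the frame of long_logger between -0.063 and -0.051 m and y of plain_end in the frame of long_logger between -0.006 and 0.006 m and height (world z) of square_middle above 0.0355 m); the robot touches nothing.
It fails at once if the square board is pressed down or shifted (its middle moves more than 3 mm) (distance of square_middle from where it was at the start of the episode above 0.003 m).
It also fails if it takes over 32 s, if anything falls off the work surface, if the arm or the gripper's body presses on something with over 40 N, if the wrist force passes 120 N, or if a joint passes its speed limit or range.

## Working session

There is one attempt and no reset: what is moved stays moved. The work goes in short steps, Python scripts to look and compute and a tool call to move; the robot and the scene stay as the last step left them, time stands still between calls to the robot, and variables do not carry over. Pictures are saved under pics/ and viewed, at most 10 in all, crops included, and the job is handed in when it is done.

Besides the shell and the picture viewer there is one more tool, called by a JSON object that holds its "fn" and its "kwargs", one argument or row to a line. send_rows: Moves the arm, as the interface text tells. Its arguments: {"type":"object","properties":{"xyz":{"type":"array"},"dr":{"type":"array"},"jaw":{"type":"number"},"grip_force":{"type":"number"}},"required":["xyz","dr"]}

```bash
mkdir -p pics; python3 - <<'E'
from bench import *
import cv2
for n in("top","scene"):
    cv2.imwrite(f"pics/{n}0.png",get_image(n)[:,:,::-1]); print(n,calibration(n))
s=get_state(); print({k:s[k] for k in("time","position","tool_rot","ft_force","grip_width")})
try: print(nose_length)
except Exception as e: print(e)
E
```

```text
top {'vfov': 52.263842623923146, 'cx': 314.89509612739556, 'cy': 240.22795119481736, 'rvec': array([ 2.15383426, -2.12525824,  0.11360015]), 'tvec': array([0.09399697, 0.55729889, 0.83450135])}
scene {'vfov': 43.25229903439674, 'cx': 326.575484614437, 'cy': 242.08843449890344, 'rvec': array([ 1.05701453, -2.20271975,  1.221772  ]), 'tvec': array([0.42173873, 0.2666547 , 0.54437473])}
{'time': 0.1, 'position': array([0.27010213, 0.59069142, 0.2385525 ]), 'tool_rot': array([-6.68333604e-01, -3.06938978e+00,  2.73599677e-03]), 'ft_force': array([-0.49988964, -0.02923417, -0.78894324]), 'grip_width': 1.0017189750754225}
0.017
```

View pics/top0.png

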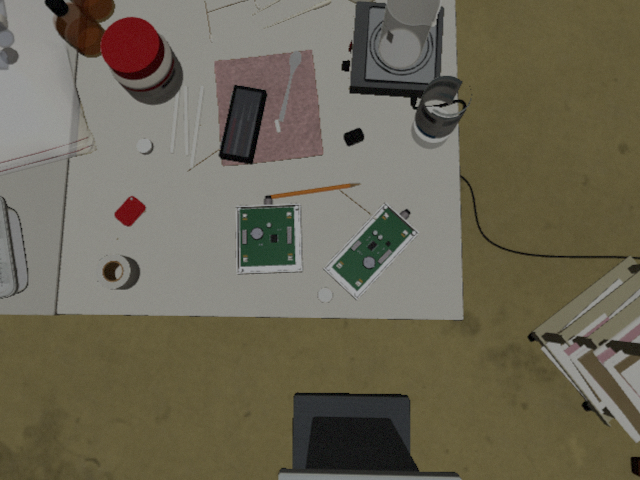

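View pics/scene0.png

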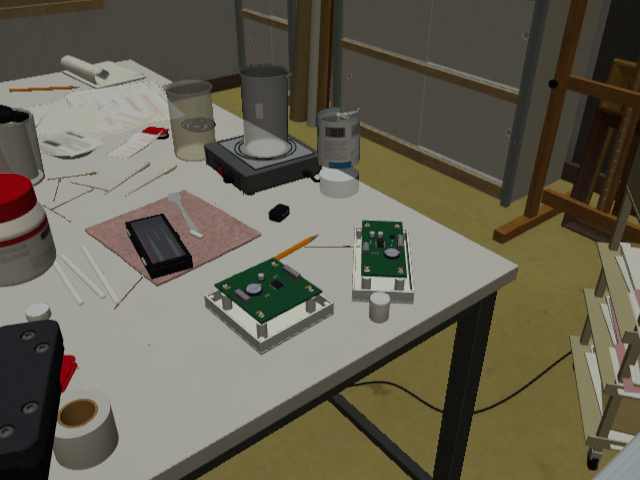

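The top view shows the long board centred near (372,250) with its gland at (405,213). The square board is near (269,239).

```bash
cat > h.py <<'E'
from bench import *
import cv2, numpy as np
from scipy.spatial.transform import Rotation as R
def ray(n,px,z):
    c=calibration(n); f=240/np.tan(np.radians(c["vfov"]/2)); M=R.from_rotvec(c["rvec"]).as_matrix()
    o=-M.T@c["tvec"]; d=np.c_[(np.array(px,float)-[c["cx"],c["cy"]])/f,np.ones(len(px))]@M
    return o+d*((z-o[2])/d[:,2])[:,None]
def boards(n):
    im=get_image(n).astype(int); m=((im[:,:,1]>im[:,:,0]+25)&(im[:,:,1]>im[:,:,2]+15)).astype(np.uint8)
    m=cv2.morphologyEx(m,cv2.MORPH_CLOSE,np.ones((5,5)))
    cs=[c for c in cv2.findContours(m,0,2)[0] if cv2.contourArea(c)>1000]
    return cs
def tool(v): # world displacement -> tool mm
    s=get_state(); return R.from_rotvec(s["tool_rot"]).inv().apply(v)*1000
E
python3 - <<'E'
from h import *
for n in("top","scene"):
  for c in boards(n):
    p=ray(n,c[:,0,:],.038)[:,:2].astype(np.float32)
    r=cv2.minAreaRect(p*1000); print(n,r, cv2.boundingRect(c)); print(cv2.boxPoints(r).round(1).tolist())
print(ray("top",[[405,213]],.015))
s=get_state();T=R.from_rotvec(s["tool_rot"]).as_matrix();print(T.round(3))
E
```

```text
top ((542.3319091796875, -0.1276397705078125), (59.32111358642578, 143.205322265625), 47.76982116699219) (333, 209, 79, 81)
[[469.3999938964844, 26.0], [575.4000244140625, -70.19999694824219], [615.2999877929688, -26.299999237060547], [509.20001220703125, 70.0]]
top ((562.4761962890625, 187.11712646484375), (101.70524597167969, 95.04058837890625), 2.5005695819854736) (241, 208, 54, 58)
[[509.6000061035156, 232.39999389648438], [513.7000122070312, 137.39999389648438], [615.4000244140625, 141.89999389648438], [611.2000122070312, 236.8000030517578]]
scene ((562.9534301757812, 186.2674560546875), (103.3621597290039, 97.59628295898438), 2.837062120437622) (215, 258, 106, 65)
[[508.8999938964844, 232.39999389648438], [513.7999877929688, 135.0], [617.0, 140.10000610351562], [612.2000122070312, 237.60000610351562]]
scene ((542.7653198242188, -1.6973953247070312), (60.94546127319336, 145.6925048828125), 47.5196418762207) (362, 221, 45, 56)
[[468.5, 25.0], [575.9000244140625, -73.4000015258789], [617.0999755859375, -28.399999618530273], [509.6000061035156, 70.0]]
[[ 0.61154649 -0.06277901  0.015     ]]
[[-0.909  0.416 -0.   ]
 [ 0.416  0.909 -0.001]
 [-0.    -0.001 -1.   ]]
```

{"fn": "send_rows", "kwargs": {
  "xyz": [
    [-10,-9,0],
    [-35,-32,0],
    [-65,-60,0],
    [-95,-88,0],
    [-125,-116,0],
    [-155,-144,0],
    [-185,-172,0],
    [-215,-200,0],
    [-245,-228,0],
    [-275,-255,0]
  ],
  "dr": [
    [0,0,0],
    [0,0,0.03],
    [0,0,0.06],
    [0,0,0.1],
    [0,0,0.14],
    [0,0,0.18],
    [0,0,0.22],
    [0,0,0.26],
    [0,0,0.29],
    [0,0,0.309]
  ],
  "jaw": 0
}}

```text
time: 1.03
position: [0.4145, 0.2417, 0.2397]
tool_rot: [-1.136, -2.929, -0.001]
ft_force: [1.6, 0.4, 0.7]
grip_width: 0.327
grip_force: 0.0
```

```bash
python3 - <<'E'
from h import *
s=get_state(); print(s["time"],s["position"],s["grip_width"],R.from_rotvec(s["tool_rot"]).as_matrix().round(3).tolist())
print(tool(np.array([.5003,.0375,.12])-s["position"]))
E
```

```text
1.0333 [0.41454326 0.24168909 0.23966396] 0.3269987525844569 [[-0.738, 0.674, 0.0], [0.674, 0.738, 0.001], [0.0, 0.0, -1.0]]
[-201.03706979  -93.0265757   119.57014444]
```

{"fn": "send_rows", "kwargs": {
  "xyz": [
    [-25,-12,0],
    [-55,-25,5],
    [-85,-39,15],
    [-115,-53,30],
    [-145,-67,50],
    [-172,-80,70],
    [-190,-88,90],
    [-198,-92,108],
    [-201,-93,120],
    [-201,-93,120]
  ],
  "dr": [
    [0,0,0],
    [0,0,0],
    [0,0,0],
    [0,0,0],
    [0,0,0],
    [0,0,0],
    [0,0,0],
    [0,0,0],
    [0,0,0],
    [0,0,0]
  ]
}}

```text
time: 1.87
position: [0.4984, 0.0393, 0.1171]
tool_rot: [-1.135, -2.925, 0.004]
ft_force: [-0.4, 1.2, -1.0]
grip_width: 0.007
grip_force: 0.0
```

```bash
python3 - <<'E'
from h import *
s=get_state(); print(s["time"],s["position"],s["grip_width"],s["ft_force"])
print(tool(np.array([.5003,.0375,.06])-s["position"]))
for n in("top","scene"): cv2.imwrite(f"pics/{n}1.png",cv2.resize(get_image(n)[180:330,220:460,::-1],None,fx=3,fy=3))
E
```

```text
1.8667 [0.49841065 0.03933843 0.1170862 ] 0.006747748969672701 [-0.36733634  1.19637668 -0.98902449]
[-2.79270057  0.14505104 57.0785716 ]
```

View pics/scene1.png

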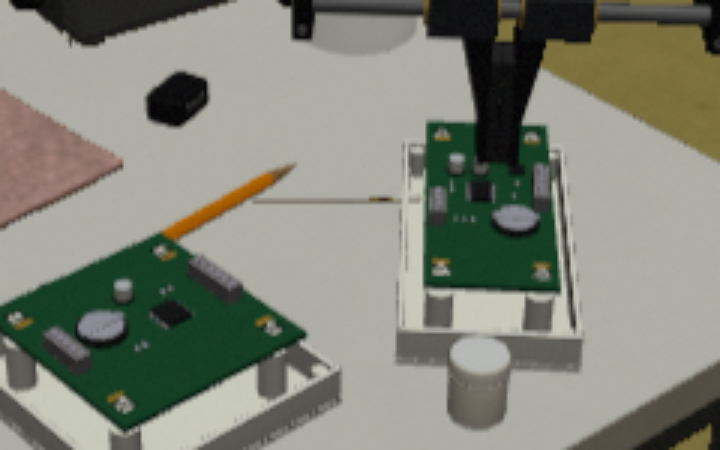

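The scene view shows the shut fingers over the far (plain) end of the long board, around crop (500,150). The bare area below them is clear.

{"fn": "send_rows", "kwargs": {
  "xyz": [
    [-1,0,5],
    [-1,0,14],
    [-1,0,24],
    [-1,0,34],
    [-1,0,44],
    [-1,0,51],
    [-1,0,55],
    [-1,0,55],
    [-1,0,55],
    [-1,0,55]
  ],
  "dr": [
    [0,0,0],
    [0,0,0],
    [0,0,0],
    [0,0,0],
    [0,0,0],
    [0,0,0],
    [0,0,0],
    [0,0,0],
    [0,0,0],
    [0,0,0]
  ]
}}

```text
time: 2.8
position: [0.5017, 0.0402, 0.0649]
tool_rot: [1.133, 2.93, 0.001]
ft_force: [-0.2, 0.9, 0.1]
grip_width: 0.003
grip_force: 0.0
```

```bash
python3 - <<'E'
from h import *
s=get_state(); print(s["time"],s["position"],s["ft_force"])
print(tool(np.array([.5003,.0375,.047])-s["position"]))
for n in("top","scene"): 
  im=get_image(n)[:,:,::-1]
  cv2.imwrite(f"pics/{n}2.png",cv2.resize(im[190:310,300:460] ,None,fx=4,fy=4))
E
python3 -c "
import cv2,numpy as np
a=cv2.imread('pics/top2.png')
b=cv2.imread('pics/scene2.png');cv2.imwrite('pics/c2.png',cv2.resize(np.vstack([a,b]),None,fx=.6,fy=.6,interpolation=3))"
```

```text
2.8 [0.50171257 0.04021041 0.06491477] [-0.20819798  0.94569165  0.09985555]
[-0.77002937 -2.9667965  17.91328819]
```

View pics/c2.png

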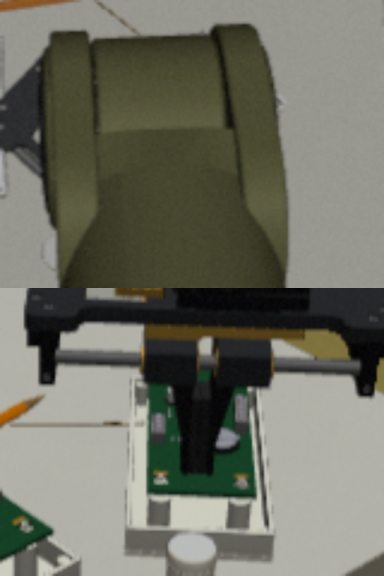

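The fingers are lined up between the two near posts, clear of the parts. The next move presses down.

{"fn": "send_rows", "kwargs": {
  "xyz": [
    [0,-1,2],
    [0,-2,4],
    [0,-2,6],
    [0,-2,8],
    [0,-2,10],
    [0,-2,12],
    [0,-2,14],
    [0,-2,16],
    [0,-2,17],
    [0,-2,17]
  ],
  "dr": [
    [0,0,0],
    [0,0,0],
    [0,0,0],
    [0,0,0],
    [0,0,0],
    [0,0,0],
    [0,0,0],
    [0,0,0],
    [0,0,0],
    [0,0,0]
  ]
}}

```text
time: 3.73
position: [0.5005, 0.0389, 0.0482]
tool_rot: [1.133, 2.93, 0.001]
ft_force: [-1.2, 0.1, 6.8]
grip_width: 0.007
grip_force: 3.2
```

{"fn": "send_rows", "kwargs": {
  "xyz": [
    [0,0,1],
    [0,0,2],
    [0,0,3],
    [0,0,3],
    [0,0,4],
    [0,0,4],
    [0,0,4],
    [0,0,4],
    [0,0,4],
    [0,0,4]
  ],
  "dr": [
    [0,0,0],
    [0,0,0],
    [0,0,0],
    [0,0,0],
    [0,0,0],
    [0,0,0],
    [0,0,0],
    [0,0,0],
    [0,0,0],
    [0,0,0]
  ]
}}

```text
time: 4.57
position: [0.5008, 0.0389, 0.0474]
tool_rot: [-1.133, -2.93, -0.003]
ft_force: [-11.7, -0.7, 33.9]
grip_width: 0.003
grip_force: 16.9
```

It is at the 30 mm level with 34 N of resistance, so this end is home. Next I lift and move to the gland end.

{"fn": "send_rows", "kwargs": {
  "xyz": [
    [0,0,-15],
    [0,0,-35],
    [-10,0,-50],
    [-35,0,-55],
    [-65,0,-55],
    [-90,0,-55],
    [-108,0,-55],
    [-114,0,-50],
    [-114,-1,-40],
    [-114,-1,-35]
  ],
  "dr": [
    [0,0,0],
    [0,0,0],
    [0,0,0],
    [0,0,0],
    [0,0,0],
    [0,0,0],
    [0,0,0],
    [0,0,0],
    [0,0,0],
    [0,0,0]
  ]
}}

```text
time: 5.4
position: [0.5818, -0.0382, 0.0763]
tool_rot: [-1.132, -2.927, 0.002]
ft_force: [-0.2, 0.1, 0.3]
grip_width: 0.001
grip_force: 0.0
```

```bash
python3 - <<'E'
from h import *
s=get_state(); print(s["time"],s["position"],s["ft_force"])
print(tool(np.array([.5847,-.0393,.047])-s["position"]))
cv2.imwrite("pics/s3.png",cv2.resize(get_image("scene")[160:310,220:460,::-1],None,fx=3,fy=3))
E
```

```text
5.4 [ 0.58182945 -0.03821836  0.07630331] [-0.19915858  0.05121933  0.26589863]
[-2.9318848   1.19321227 29.29290811]
```

View pics/s3.png

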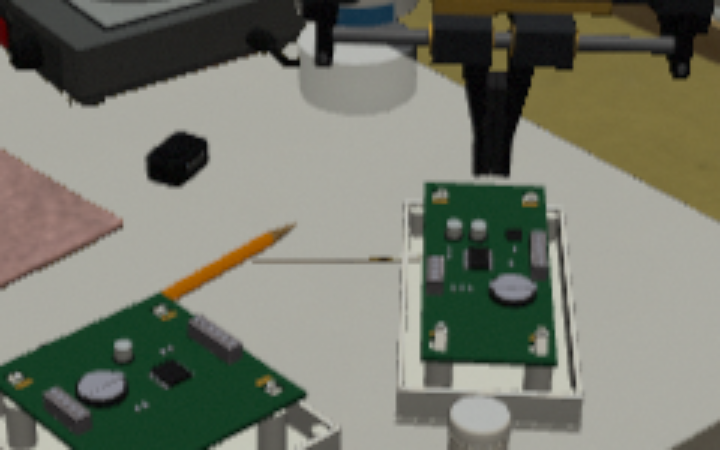

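The near end has dropped and its posts stand proud of the board. The fingers are above the gland end, near crop (490,170).

{"fn": "send_rows", "kwargs": {
  "xyz": [
    [-1,0,5],
    [-1,0,11],
    [-1,0,15],
    [-1,0,18],
    [-1,0,21],
    [-1,0,24],
    [-1,0,27],
    [-1,0,29],
    [-1,0,31],
    [-1,0,32]
  ],
  "dr": [
    [0,0,0],
    [0,0,0],
    [0,0,0],
    [0,0,0],
    [0,0,0],
    [0,0,0],
    [0,0,0],
    [0,0,0],
    [0,0,0],
    [0,0,0]
  ]
}}

```text
time: 6.28
position: [0.5848, -0.0394, 0.0474]
tool_rot: [1.133, 2.93, 0.001]
ft_force: [-2.9, -0.1, 13.4]
grip_width: 0.006
grip_force: 6.4
```

{"fn": "send_rows", "kwargs": {
  "xyz": [
    [0,0,1],
    [0,0,2],
    [0,0,2],
    [0,0,2],
    [0,0,2],
    [0,0,2],
    [0,0,2],
    [0,0,2],
    [0,0,2],
    [0,0,2]
  ],
  "dr": [
    [0,0,0],
    [0,0,0],
    [0,0,0],
    [0,0,0],
    [0,0,0],
    [0,0,0],
    [0,0,0],
    [0,0,0],
    [0,0,0],
    [0,0,0]
  ]
}}

```text
time: 7.12
position: [0.5848, -0.0394, 0.0473]
tool_rot: [1.133, 2.93, 0.002]
ft_force: [-6.1, -0.4, 18.7]
grip_width: 0.004
grip_force: 9.3
```

{"fn": "send_rows", "kwargs": {
  "xyz": [
    [0,0,-10],
    [0,0,-30],
    [0,0,-55],
    [0,0,-80],
    [0,0,-105],
    [0,0,-130],
    [0,0,-145],
    [0,0,-150],
    [0,0,-150],
    [0,0,-150]
  ],
  "dr": [
    [0,0,0],
    [0,0,0],
    [0,0,0],
    [0,0,0],
    [0,0,0],
    [0,0,0],
    [0,0,0],
    [0,0,0],
    [0,0,0],
    [0,0,0]
  ]
}}

```text
time: 7.95
position: [0.5839, -0.0393, 0.1936]
tool_rot: [-1.132, -2.929, 0.001]
ft_force: [-0.4, 0.2, -0.1]
grip_width: 0.004
grip_force: 0.0
```

```bash
python3 - <<'E'
from h import *
s=get_state(); print(s["time"],s["position"],s["ft_force"])
cv2.imwrite("pics/s4.png",cv2.resize(get_image("scene")[190:310,200:430,::-1],None,fx=3.4,fy=3.4))
for c in boards("scene"):
  for z in(.03,.038):
    r=cv2.minAreaRect((ray("scene",c[:,0,:],z)[:,:2]*1000).astype(np.float32)); print(z,r)
E
```

```text
7.95 [ 0.58392477 -0.03927957  0.19364611] [-0.42301937  0.22223108 -0.13265143]
0.03 ((571.940673828125, 180.42138671875), (105.45182800292969, 99.2296371459961), 2.8652820587158203)
0.038 ((562.8078002929688, 186.26260375976562), (103.70014190673828, 97.58130645751953), 2.865295648574829)
0.03 ((543.542724609375, -1.6680831909179688), (61.1852912902832, 145.40829467773438), 48.13881301879883)
0.038 ((534.8815307617188, 7.1979217529296875), (60.168922424316406, 142.99285888671875), 48.13880920410156)
```

View pics/s4.png

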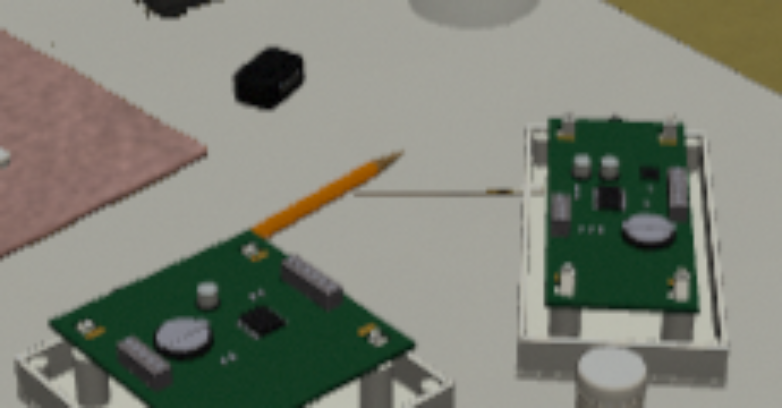

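The long board now sits low, with all four posts proud of it near crop (567,125), (670,130), (567,280) and (682,285). It fits the 30 mm plane at the same centre as before, and the square board is unmoved.

```bash
python3 -c "
from bench import *
print(close_job())"
```

```text
the job is handed in; nothing more can be done
None
```

I pressed the long board home at both ends; each stopped firmly at the 30 mm level. In the last picture all four posts stood proud of it and the square board was still raised and unmoved. I handed the job in at about 8 s of the 32 s allowed, and no verdict came back.

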